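# Uncouple the rocker link from its drive ball

### The arm

A 7-joint arm with a two-finger parallel gripper is mounted at the origin on a cart in front of the work surface, level with it; the furniture and walls round the work are solid. World frame = base frame: x ahead of the robot, y to its left, z up, the work surface at z = 0. Lengths are in m, angles in rad, forces in N, time in s.
With the tool pointing down it reaches from about 0.4 to 0.85 m from the base axis. Payload 10.4 kg.
Tool frame: the origin (TCP) lies on the centre line of the jaws, within the pads' length; the fingertips stand r.tip_extent ahead of it and the grasp point (between the pads) lies 8 mm behind it (r.tip_extent is the distance from the TCP to the fingertips, in m); z points along the fingers, y is the direction in which the jaws open and shut (so a half turn about z gives the same grasp; the last joint's range is limited). The gripper opens to 87 mm and grips with 3 to 60 N. Pads are 19 mm wide; open, the fingers measure 117 mm over their backs; the gripper's body (75 mm by 190 mm) begins 51 mm behind the grasp point.
Start: joints at [1.097, 0.332, -0.065, 1.46, 0.022, 1.35, -0.088], TCP at [0.272, -0.563, 0.234] pointing down, gripper open.
Joint ranges: [-2.6, 2.6], [-0.5, 2.12], [-1.47, 1.34], [0.16, 2.42], [-1.27, 4.41], [0.06, 2.06], [-2.6, 2.6]. Speed limits (rad/s): [2.22, 2.22, 2.79, 2.79, 3.14, 3.14, 3.14].

### API

Orientations are given as a unit quaternion [x, y, z, w].
In Python, from bench import r gives the robot as it stands.
- The arm moves only by the shell command python3 -m jog 'ROWS' [FORCE]. ROWS is JSON, a list of rows, each a list of 7 numbers: the shift along the tool's x, y, z in cm, then the turn, a rotation vector about the tool's x, y, z in rad, then the opening, from -1 (shut) to 1 (fully open). In form: [[tx, ty, tz, wx, wy, wz, jaw], ...]. A call has 1 to 20 rows; each row shifts and turns the commanded pose from where the row before left it, along the tool's axes as they then stand; what a row does not reach is not made up. A row lasts 1/8 s, in which the tool goes at most 62.5 mm and 10.7 degrees, less where a joint would pass 70% of its speed; a pose out of reach is approached as far as the arm can. A call with a gripper value outside its range is refused whole. The fingers move at their own pace and stop on an object; FORCE is the grip in N (left out, the last holds). Time passes only in rows, so rows that do not move let the fingers close. It gives the time, the measured TCP pose, the force and the opening at its end, in the units of the state.
- r.read_state(): the state, without advancing time (a new reading comes with each control period).
- r.camera(name): name is "scene" or "side" or "wrist"; returns a dict with "frame" (420x560x3 uint8, red, green, blue), "fx", "fy", "cx", "cy" (pixels), "camera_from_world" (4x4, takes a point from world to camera coordinates). Camera axes: x right, y down, z forward; pixel columns grow to the right and rows downward; lengths in m; the calibration is good to about 2 mm. The wrist camera is an equidistant fisheye: a pixel r from the principal point sees the ray r / f radians off the axis. A picture is of the moment at which its call begins. There is no depth.
- r.close_job(): hands the job in, once; it reports no verdict.
Trained networks look in a picture, given as the dict that the camera call returned (one of the last four; its "shot" number tells which), for a name from the list of things; names that differ only in an ending like _2 or _b are one class to them, and where a whole thing is asked for, a point or a joint stands for the part that bears it (a point fixed in the world has none). Each returns a list of dicts, best first, with "score" (0 to 1); they miss things now and then, are a little off and sometimes report something else, mostly with a low value. They report only what shows in the picture. A call takes as long as a camera call.
- r.search_frame(picture, thing): "rect" ([left, top, right, bottom] in pixels, round what is visible of it).
The state is a dict: "time": time; "joint_positions": joint angles; "joint_vel": joint speeds; "joint_torque": joint torques, N m; "ee_pos": TCP position; "eef_rot": TCP orientation; "ft_force": force on the tool from outside, world axes, zero at the start; "torque": the same for the moment, N m; "width": finger opening in m.
Only numpy, scipy, OpenCV 4.12 (cv2) and the standard library are available. Lean on these libraries where they do the work, as an engineer would, in place of code of your own. Each camera call takes 0.05 s, during which the arm holds its last target.

### The job

Uncouple the blue-headed link of the rocker drive from its ball so that a colleague can get at the ball: slide the yellow transport lock along its rail, towards the link's hinge, all the way to its end stop; then pull the red spring latch sideways (square to the link, towards the lock's side) as far as it goes and, with the latch held back, lift the link's socket off the ball. Finish while still holding it with the gripper, quite still, with the socket about 5 cm above its seat; do not let go or put it down, and leave the other things on the table where they are.

Things in the scene. Friction and masses are not known exactly. Their poses are not given: they have to be found in the camera images.
- drive_base: Grey base plate of the rocker drive, 95 x 280 mm, fixed to the table, top 12 mm above the table; origin at the centre of its underside. z is up; its y axis runs along the link from the ball end (y = -95 mm) to the hinge end (y = +115 mm); its -x side (roughly towards the robot) carries the lock's rail. It is turned by up to about 18 degrees either way from facing the robot squarely.
- link: Pale metal bar with a blue socket cup at its free end, about 240 to 420 g, hinged at the other end in a clevis; origin on the hinge axis (axes parallel to those of drive_base when down). It rests with its cup over the ball, 210 mm from the hinge, turns up freely by at most 0.6 rad and falls back when let go. It is blocked from rising while the lock's hook lies over its side lug, or while the latch's pawl is under the collar of the ball (latch pulled by less than 9 mm).
- hinge_axis (a point): Point on the link's hinge axis, 64 mm above the table; the axis is the x axis of drive_base.
- ball_centre (a point): Centre of the steel ball (28 mm across) on its stud, 56 mm above the table.
- socket_centre (a point): Centre of the link's socket; it coincides with ball_centre when the link is seated and rises with the link.
- latch (a joint): Travel of the red latch in m: 0 closed (spring), 0.014 pulled back against its stop; it moves along -x of drive_base. Pulling takes about 3 N at first and 9 N at the stop; it springs back when let go.
- latch_grip (a point): Middle of the red upright finger paddle on top of the link's socket (14 mm thick along drive_base x, 24 mm wide along y, 42 mm tall); the point lies 107 mm above the table when the link is down, 19 mm below the paddle's top and 23 mm above the steel latch plate. Pinch it across its 14 mm thickness. It rides on the link, so lifting it lifts the link, and it tilts with the link.
- lock (a joint): Travel of the yellow transport lock in m: near 0 (0 to 0.008) locked, 0.045 at its far end stop, unlocked; it moves along +y of drive_base with about 2 N of friction and stays where it is left.
- lock_grip (a point): Middle of the yellow upright grip of the transport lock (20 mm along drive_base x, 16 mm along y, 42 mm tall), 96 mm above the table, 19 mm below the grip's top; pinch it across y. A steel hook plate lies 22 mm below this point, reaching over the link's side lug.
- petri: Loose petri dish, 62 mm across, 15 mm tall, right of the drive; leave it.
- tape_roll: Loose roll of tape lying flat, 96 mm across, 25 mm tall, left of the drive; leave it.
- buffer_yellow: Loose white bottle with a yellow cap, 39 mm across, 79 mm tall, behind the drive; leave it.
- flask: Loose conical flask, 64 mm across, 106 mm tall, behind the drive; leave it.
- marker: Red and white marker, 135 mm long, far left; leave it.
- timer: White timer, 60 x 62 x 18 mm, far right; leave it.

How it is judged:
On the way, in this order (a step that is already met when the one before it is completed fails the run):
1. the transport lock is at its far end stop (within 3 mm), the link still seated (value of joint lock above 0.042 m and distance between socket_centre and ball_centre below 0.008 m), for 0.1 s.
2. the latch is pulled back by more than 10 mm with the link still seated (value of joint latch above 0.01 m and distance between socket_centre and ball_centre below 0.008 m), for 0.1 s.
At the end, for the whole second after the job is handed in: The gripper still holds the link (by its latch; more than 2 N of finger contact), at rest, with the socket's centre 35 to 80 mm from the ball's centre, and the transport lock is still within 3 mm of its far end stop (distance between socket_centre and ball_centre between 0.035 and 0.08 m and contact force between the fingers and link above 2 N and angular speed of link below 0.1 rad/s and value of joint lock above 0.042 m); the arm keeps its last pose, push and grip.
It fails at once if another thing on the table is moved by more than 3 cm (distance of any of petri, tape_roll, buffer_yellow, flask from where it was at the start of the episode above 0.03 m).
It also fails if it takes over 51 s, if anything falls off the work surface, if the arm or the gripper's body presses on something with over 40 N, if the wrist force passes 120 N, or if a joint passes its speed limit or range.

## Working session

There is one attempt and no reset: what is moved stays moved. The work goes in short steps, Python scripts to look and compute and a shell command to move; the robot and the scene stay as the last step left them, time stands still between calls to the robot, and variables do not carry over. Pictures are saved under pics/ and viewed, and the job is handed in when it is done.

```bash
ls; mkdir -p pics; python3 - <<'E'
from bench import r
import cv2
s=r.read_state();print(s['time'],s['ee_pos'],s['eef_rot'],s['width'],r.tip_extent)
for n in ['scene','side']:
    p=r.camera(n);cv2.imwrite(f'pics/{n}0.png',p['frame'][:,:,::-1])
    print(n,p['fx'],p['cx'],p['cy'],p['camera_from_world'].round(3).tolist() if hasattr(p['camera_from_world'],'round') else p['camera_from_world'])
    for t in ['latch_grip','lock_grip','link','drive_base','lock','latch']:
        print(t,[(d['rect'],round(d['score'],2)) for d in r.search_frame(p,t)[:2]])
E
```

```text
pics
0.0 [ 0.27214545 -0.56221955  0.23273058] [ 9.74701577e-01  2.23509070e-01 -1.87983907e-04 -7.03873449e-04] 0.08700085913401635 0.011
scene 507.2683345178111 277.8354812550737 217.68216417649882 [[-0.561, -0.828, -0.008, 0.368], [-0.567, 0.391, -0.725, 0.37], [0.603, -0.402, -0.689, 1.294], [0.0, 0.0, 0.0, 1.0]]
latch_grip [([331.2, 200.9, 343.8, 232.2], 0.65)]
lock_grip [([310.0, 225.3, 323.1, 245.3], 0.49)]
link [([267.4, 200.0, 345.7, 240.1], 0.85)]
drive_base [([264.3, 204.2, 353.9, 264.3], 0.74)]
lock [([314.0, 220.6, 323.1, 246.7], 0.67)]
latch [([330.8, 202.9, 338.1, 236.0], 0.58)]
side 486.9110568981994 276.18655701880556 201.70410222894967 [[-0.987, 0.162, 0.014, 0.565], [0.134, 0.859, -0.494, -0.105], [-0.092, -0.485, -0.87, 1.919], [0.0, 0.0, 0.0, 1.0]]
latch_grip [([330.5, 313.1, 353.0, 354.0], 0.47)]
lock_grip []
link [([284.9, 149.4, 301.3, 210.1], 0.71)]
drive_base [([278.2, 150.7, 307.1, 221.9], 0.92)]
lock [([296.0, 172.6, 308.6, 187.4], 0.56)]
latch [([285.5, 149.3, 301.5, 163.2], 0.68)]
```

```bash
python3 - <<'E'
import cv2
a=cv2.imread('pics/scene0.png')[170:290,230:390];b=cv2.imread('pics/side0.png')[130:240,230:370]
cv2.imwrite('pics/sc_crop.png',cv2.resize(a,(800,600),interpolation=cv2.INTER_CUBIC))
cv2.imwrite('pics/si_crop.png',cv2.resize(b,(763,600),interpolation=cv2.INTER_CUBIC))
E
```

```text
(no output)
```

View pics/scene0.png

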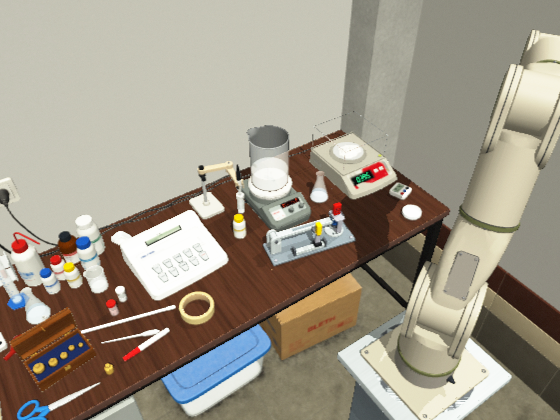

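View pics/side0.png

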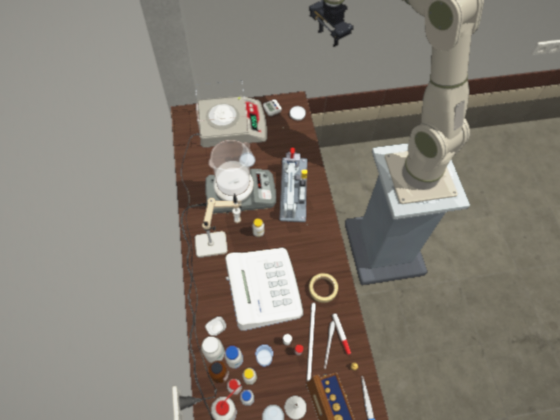

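```bash
sleep 1
```

```text
(no output)
```

View pics/sc_crop.png

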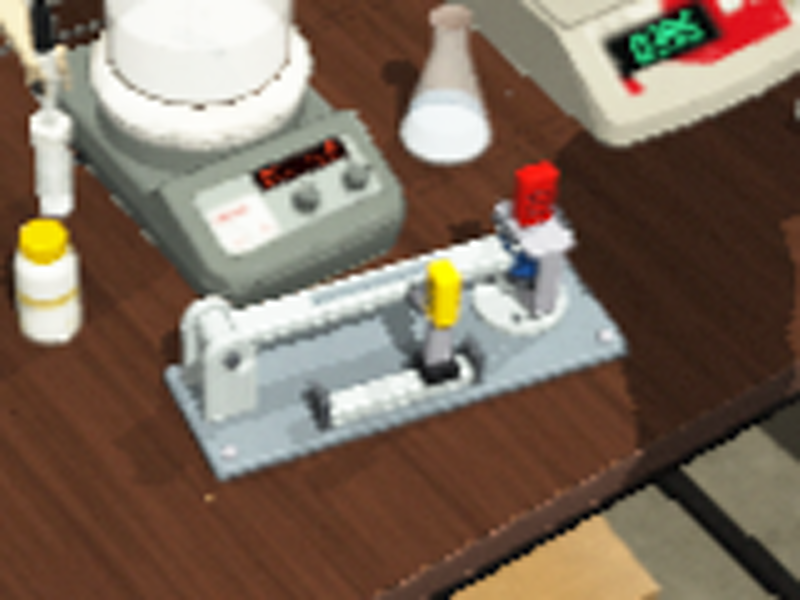

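View pics/si_crop.png

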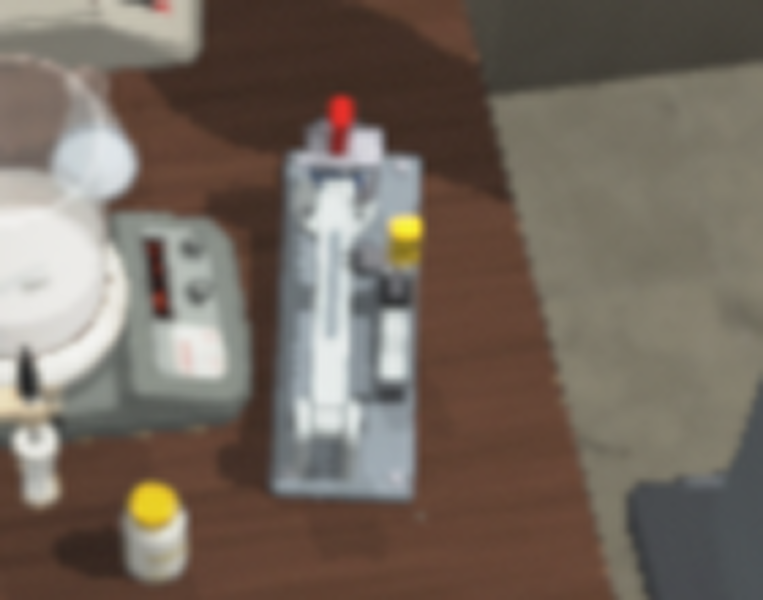

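Scene view: red paddle is centred at about (337,209) and the yellow grip at (319,228). The plate corners show in both views, so I'll fit the base pose to them.

```bash
cat > h.py <<'E'
import numpy as np
from scipy.optimize import least_squares
from scipy.spatial.transform import Rotation as R
def proj(p,X):
    T=np.array(p['camera_from_world']);c=T[:3,:3]@X+T[:3,3]
    if p.get('fish'):
        rr=np.hypot(c[0],c[1]);th=np.arctan2(rr,c[2]);return np.array([p['cx']+p['fx']*th*c[0]/rr,p['cy']+p['fy']*th*c[1]/rr])
    return np.array([p['cx']+p['fx']*c[0]/c[2],p['cy']+p['fy']*c[1]/c[2]])
def B(q,l): 
    c,s=np.cos(q[2]),np.sin(q[2]);return np.array([q[0]+c*l[0]-s*l[1],q[1]+s*l[0]+c*l[1],l[2]])
E
python3 - <<'E'
from h import *
from bench import r
P={n:r.camera(n) for n in ['scene','side']}
a,b=.0475,.14
obs=[('scene',(a,b,.012),(263,244.4)),('scene',(-a,b,.012),(274.4,264)),('scene',(-a,-b,.012),(355,239)),('scene',(a,-b,.012),(345,223)),
('side',(a,-b,.012),(282.8,157.9)),('side',(-a,-b,.012),(307.1,158.8)),('side',(-a,b,.012),(305.6,221.2)),('side',(a,b,.012),(280.1,220.8)),
('scene',(0,-.095,.107),(337,209))]
f=lambda q:np.concatenate([proj(P[n],B(q,l))-u for n,l,u in obs])
s=least_squares(f,[.6,-.1,0]);q=s.x
print(q,np.rad2deg(q[2]));print(f(q).reshape(-1,2).round(1))
o2=[('scene',(318.6,228.6)),('side',(304.5,174.5))]
g=lambda v:np.concatenate([proj(P[n],B(q,(v[0],v[1],.096)))-u for n,u in o2])
t=least_squares(g,[-.03,-.03]);print('lock local',t.x,B(q,(*t.x,.096)),g(t.x))
print('latch',B(q,(0,-.095,.107)))
st=r.read_state();print(R.from_quat(st['eef_rot']).as_matrix().round(3))
w=r.camera('wrist');print(w['fx'],w['cx'],w['cy'],(np.linalg.inv(w['camera_from_world'])).round(3))
import cv2;cv2.imwrite('pics/w0.png',w['frame'][:,:,::-1])
E
```

```text
[ 0.49920818 -0.01170635 -0.21409372] -12.26666681716085
[[-1.1 -1.1]
 [-1.4  0.6]
 [ 0.9  0.1]
 [-3.  -3.2]
 [ 1.  -0.9]
 [ 0.5 -0.6]
 [ 0.6 -0.5]
 [ 0.4 -1.4]
 [ 1.4  2.2]]
lock local [-0.03427972 -0.01081388] [ 0.46341355 -0.0149902   0.096     ] [-0.53551445 -0.21510579  0.48769498 -0.61934617]
latch [ 0.47902429 -0.10453743  0.107     ]
[[ 0.9    0.436  0.   ]
 [ 0.436 -0.9   -0.   ]
 [ 0.     0.    -1.   ]]
325.19226210127806 277.3239239174577 209.89240960384436 [[ 0.436 -0.872 -0.222  0.332]
 [-0.9   -0.423 -0.109 -0.534]
 [ 0.001  0.247 -0.969  0.383]
 [ 0.     0.     0.     1.   ]]
```

View pics/w0.png

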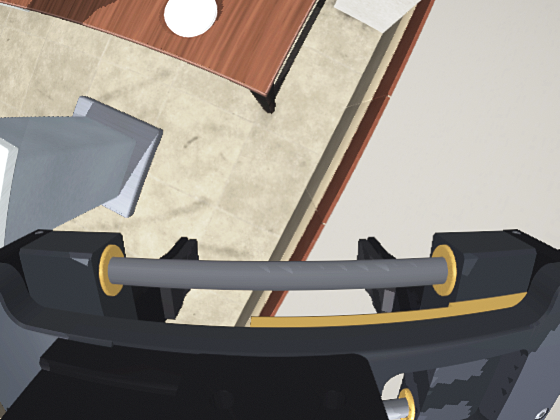

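```bash
python3 -m jog '[[0,0,0,0,0,0.166,0],[0,0,0,0,0,0.166,0],[0,0,0,0,0,0.166,0],[0,0,0,0,0,0.166,0],[0.5,-4.8,0,0,0,0,0],[0.6,-4.8,0,0,0,0,0],[0.6,-4.8,0,0,0,0,0],[0.6,-4.8,0,0,0,0,0],[0.6,-4.8,0,0,0,0,0],[0.6,-4.8,0,0,0,0,0],[0.6,-4.8,0,0,0,0,0],[0.6,-4.8,0,0,0,0,0],[0.6,-4.8,0,0,0,0,0],[0.6,-4.8,0,0,0,0,0],[0.6,-4.8,0,0,0,0,0],[0.6,-4.7,0,0,0,0,0],[0,0,0,0,0,0,0],[0,0,0,0,0,0,0]]'
python3 - <<'E'
from h import *
from bench import r
import cv2
s=r.read_state();print(s['time'],s['ee_pos'],R.from_quat(s['eef_rot']).as_matrix().round(3).tolist(),s['width'])
w=r.camera('wrist');cv2.imwrite('pics/w1.png',w['frame'][:,:,::-1])
w['fish']=1
q=[.4992,-.0117,-.2141]
for l in [(0,-.095,.126),(-.034,-.011,.115),(0,.115,.064)]:print(l,proj(w,B(q,l)))
for t in ['latch_grip','lock_grip','latch','lock']:
        print(t,[(d['rect'],round(d['score'],2)) for d in r.search_frame(w,t)[:2]])
E
```

```text
time: 3.1
ee_pos: [0.4632, -0.0162, 0.2335]
eef_rot: [0.994, -0.107, -0.0, 0.0]
ft_force: [0.4, -1.0, 0.4]
width: 0.0433
3.1 [ 0.46323549 -0.01623245  0.23350759] [[0.977, -0.212, -0.0], [-0.212, -0.977, -0.0], [-0.0, 0.0, -1.0]] 0.04325090100124354
(0, -0.095, 0.126) [376.50528526 171.25176509]
(-0.034, -0.011, 0.115) [274.18594892 208.05104757]
(0, 0.115, 0.064) [152.71860707 164.17665623]
latch_grip [([342.5, 119.1, 393.2, 176.7], 0.77)]
lock_grip [([268.4, 164.8, 289.6, 211.9], 0.71)]
latch [([345.7, 120.2, 391.6, 178.1], 0.64)]
lock [([266.1, 166.8, 288.2, 213.0], 0.9)]
```

View pics/w1.png

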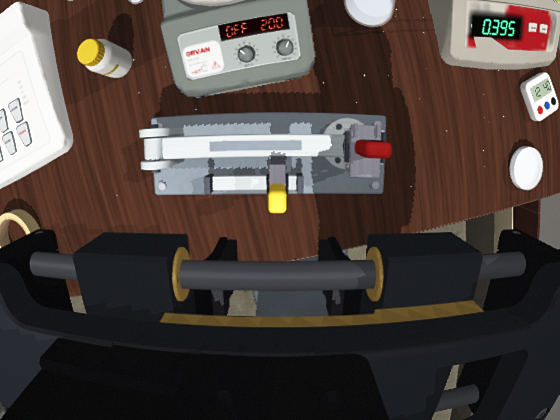

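The wrist view shows the drive lying parallel to the image. The paddle top is near (383,149) and the yellow top near (277,205). I'll zoom in and refit.

```bash
python3 - <<'E'
import cv2
a=cv2.imread('pics/w1.png')[105:225,135:405]
cv2.imwrite('pics/w1c.png',cv2.resize(a,None,fx=2.96,fy=2.96,interpolation=cv2.INTER_CUBIC)[:,:800])
E
```

```text
(no output)
```

View pics/w1c.png

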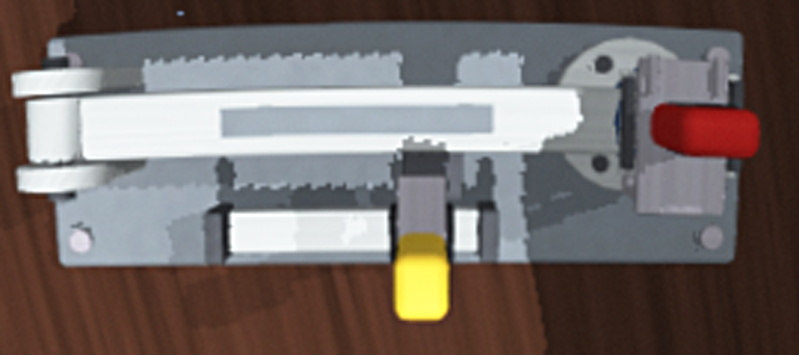

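```bash
python3 - <<'E'
from h import *
from bench import r
w=r.camera('wrist');w['fish']=1
U=lambda x,y:np.array([135+x/2.96,105+y/2.96])
a,b=.0475,.14
obs=[((a,b,.012),U(52,40)),((a,-b,.012),U(742,33)),((-a,-b,.012),U(736,262)),((-a,b,.012),U(62,264))]
f=lambda q:np.concatenate([proj(w,B(q,l))-u for l,u in obs])
s=least_squares(f,[.5,-.01,-.21]);q=s.x
print(q,np.rad2deg(q[2]));print(f(q).reshape(-1,2).round(1))
for n,u,l0,z in [('yellow edge',U(422,320),(-.04,-.01),.115),('paddle outer top edge (-y)',U(758,133),(0,-.1),.126)]:
    g=lambda v:proj(w,B(q,(v[0],v[1],z)))-u
    t=least_squares(g,l0);print(n,t.x,B(q,(*t.x,z)))
print('latch nominal',B(q,(0,-.095,.107)))
m=R.from_quat(r.read_state()['eef_rot']).as_matrix();print(np.rad2deg(np.arctan2(m[1,0],m[0,0])))
E
```

```text
[ 0.50277968 -0.0163582  -0.21002829] -12.033734400861453
[[-2.2 -1.1]
 [ 2.3 -0.8]
 [ 1.2  0.9]
 [-1.4  1.4]]
yellow edge [-0.04289825 -0.01016653] [ 0.45870452 -0.01735758  0.115     ]
paddle outer top edge (-y) [ 0.0131156  -0.10356827] [ 0.49401437 -0.12038501  0.126     ]
latch nominal [ 0.48297337 -0.10927058  0.107     ]
-12.293452330446913
```

The link sits at about x = +13 mm on the plate rather than on its centre line. I'll move above the lock grip and check from closer.

```bash
python3 -m jog '[[0.3,0,2,0,0,0,0],[0,0,3,0,0,0,0],[0,0,3,0,0,0,0],[0,0,0,0,0,0,0],[0,0,0,0,0,0,0]]'
python3 - <<'E'
from h import *
from bench import r
import cv2
for n in ['wrist','scene','side']:
    w=r.camera(n);f=w['frame'][:,:,::-1]
    if n=='scene': f=cv2.resize(f[130:290,220:420],(750,600),interpolation=cv2.INTER_CUBIC)
    if n=='side': f=cv2.resize(f[110:240,230:370],(646,600),interpolation=cv2.INTER_CUBIC)
    cv2.imwrite(f'pics/{n}2.png',f)
    if n=='wrist':
        for t in ['latch_grip','lock_grip']: print(t,[(d['rect'],round(d['score'],2)) for d in r.search_frame(w,t)[:2]])
E
```

```text
time: 4.03
ee_pos: [0.4669, -0.0164, 0.1547]
eef_rot: [0.994, -0.107, 0.001, -0.0]
ft_force: [-0.3, 0.5, 0.2]
width: 0.0434
latch_grip [([547.7, 157.6, 557.3, 203.3], 0.24)]
lock_grip [([264.7, 181.1, 294.5, 249.0], 0.62)]
```

View pics/wrist2.png

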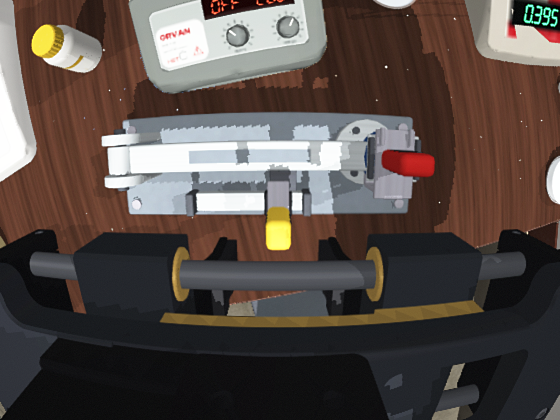

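View pics/scene2.png

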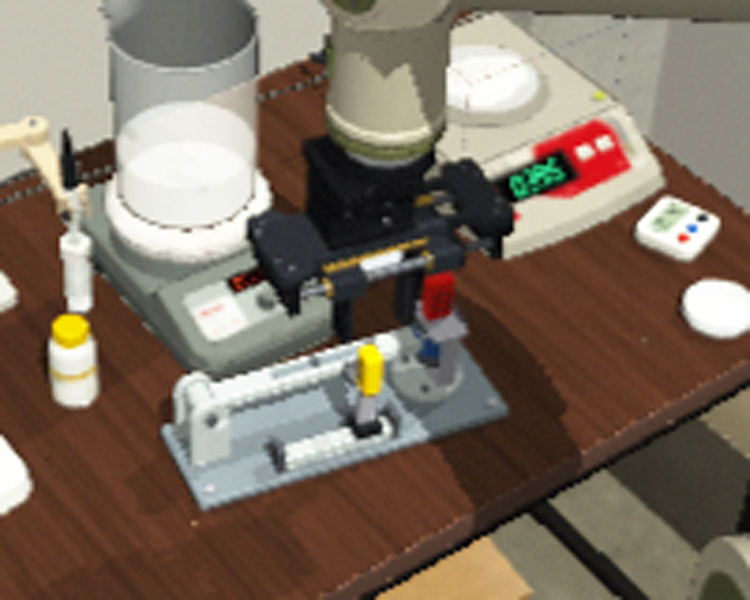

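View pics/side2.png

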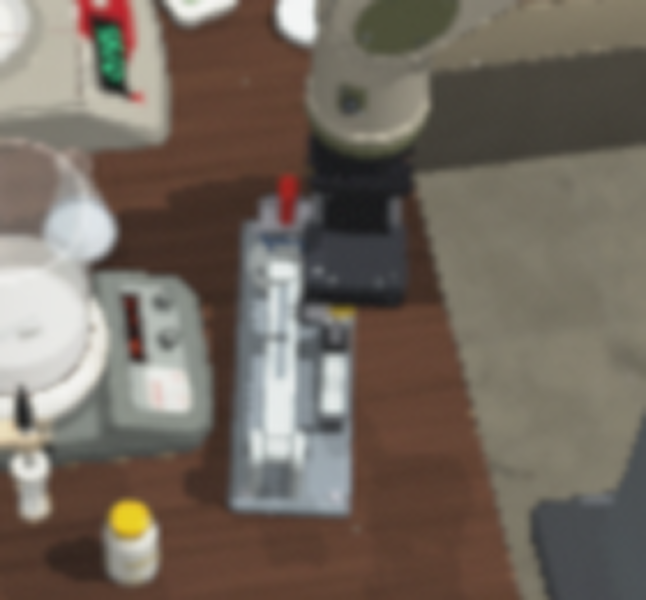

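```bash
python3 - <<'E'
from h import *
from bench import r
w=r.camera('wrist');w['fish']=1
q=[.50278,-.01636,-.21003]
for u in [(278.5,249.5)]:
    t=least_squares(lambda v:proj(w,np.array([v[0],v[1],.115]))-u,[.46,-.01]);print(t.x)
for u,z in [((433.5,164.5),.126)]:
    t=least_squares(lambda v:proj(w,np.array([v[0],v[1],z]))-u,[.46,-.01]);print('paddle edge',t.x)
s=r.read_state();print(s['ee_pos'])
for z in (.115,.1437):
    X=np.array(s['ee_pos']);X[2]=z;print(z,proj(w,X),proj(r.camera('scene'),X))
E
```

```text
[ 0.45980068 -0.01702304]
paddle edge [ 0.49510575 -0.11885739]
[ 0.46665473 -0.01629298  0.15418143]
0.115 [275.00472081 239.59364033] [318.04706476 223.01834276]
0.1437 [274.70261817 257.45754043] [318.50322726 215.97228711]
```

```bash
python3 -m jog '[[0.2,0.1,2,0,0,0,0],[0,0,2,0,0,0,0],[0,0,1.5,0,0,0,0],[0,0,0.7,0,0,0,0],[0,0,0,0,0,0,0],[0,0,0,0,0,0,-0.5],[0,0,0,0,0,0,-1],[0,0,0,0,0,0,-1],[0,0,0,0,0,0,-1],[0,0,0,0,0,0,-1]]' 20
python3 - <<'E'
from bench import r
import cv2
f=r.camera('scene')['frame'][:,:,::-1]
cv2.imwrite('pics/s3.png',cv2.resize(f[130:290,220:420],(750,600),interpolation=cv2.INTER_CUBIC))
E
```

```text
time: 5.68
ee_pos: [0.4682, -0.0176, 0.0917]
eef_rot: [0.994, -0.106, 0.0, 0.0]
ft_force: [-1.1, 0.9, 2.3]
width: 0.0156
```

View pics/s3.png

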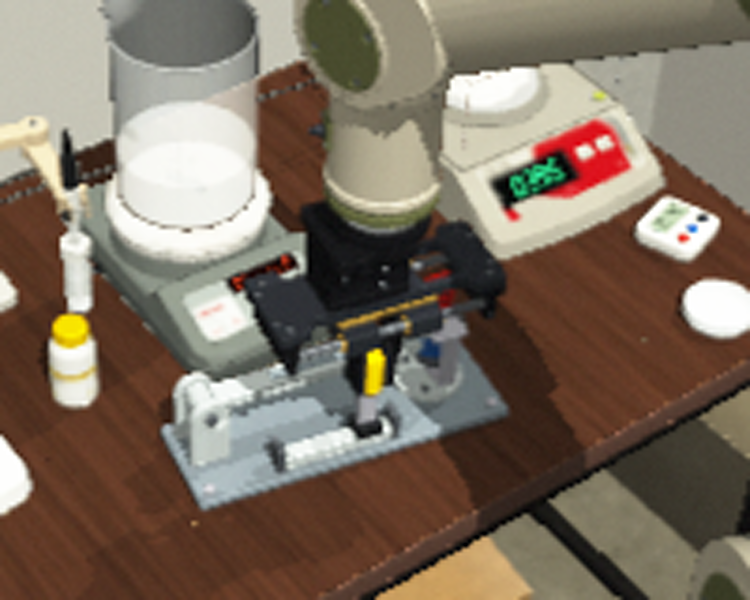

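The gripper holds the yellow grip: it reads 15.6 mm, and the grip is 16 mm. Next I'll slide it along tool -y.

```bash
python3 -m jog '[[0,-0.5,0,0,0,0,-1],[0,-0.7,0,0,0,0,-1],[0,-0.7,0,0,0,0,-1],[0,-0.7,0,0,0,0,-1],[0,-0.6,0,0,0,0,-1],[0,-0.3,0,0,0,0,-1],[0,0,0,0,0,0,-1]]'; python3 -m jog '[[0,-0.3,0,0,0,0,-1],[0,-0.3,0,0,0,0,-1],[0,0,0,0,0,0,-1]]'
```

```text
time: 6.6
ee_pos: [0.4757, 0.0173, 0.0917]
eef_rot: [0.994, -0.106, 0.0, -0.0]
ft_force: [-1.4, -0.2, 5.2]
width: 0.0156
time: 6.98
ee_pos: [0.4769, 0.023, 0.0918]
eef_rot: [0.994, -0.106, 0.0, -0.0]
ft_force: [-1.2, -0.0, 5.5]
width: 0.0156
```

```bash
python3 -m jog '[[0,-0.2,0,0,0,0,-1],[0,0,0,0,0,0,-1]]'; python3 -m jog '[[0,-0.2,0,0,0,0,-1],[0,0,0,0,0,0,-1]]';python3 -m jog '[[0,-0.3,0,0,0,0,-1],[0,0,0,0,0,0,-1]]'
```

```text
time: 7.22
ee_pos: [0.4771, 0.0235, 0.0917]
eef_rot: [0.994, -0.107, -0.0, 0.001]
ft_force: [-2.6, -5.7, 7.6]
width: 0.0156
time: 7.48
ee_pos: [0.4771, 0.0238, 0.0917]
eef_rot: [0.994, -0.107, -0.001, 0.002]
ft_force: [-5.4, -11.6, 10.8]
width: 0.016
time: 7.72
ee_pos: [0.4773, 0.0242, 0.0917]
eef_rot: [0.994, -0.108, -0.001, 0.004]
ft_force: [-9.0, -20.5, 14.7]
width: 0.0158
```

Slide has hit the end stop: force rises with no further motion. I'll unload it, release and rise.

```bash
python3 -m jog '[[0,0.3,0,0,0,0,-1],[0,0.25,0,0,0,0,-1],[0,0,0,0,0,0,-0.4],[0,0,0,0,0,0,-0.1],[0,0,0,0,0,0,-0.1],[0,0,-1.5,0,0,0,-0.1],[0,0,-3,0,0,0,-0.1],[0,0,-4,0,0,0,-0.1],[0,0,-3,0,0,0,-0.1],[0,0,0,0,0,0,-0.1]]'
python3 - <<'E'
from bench import r
import cv2
s=r.read_state();print(s['joint_positions'])
f=r.camera('wrist')['frame'][:,:,::-1];cv2.imwrite('pics/w4.png',f)
f=r.camera('scene')['frame'][:,:,::-1]
cv2.imwrite('pics/s4.png',cv2.resize(f[130:290,220:420],(750,600),interpolation=cv2.INTER_CUBIC))
E
```

```text
time: 8.98
ee_pos: [0.4785, 0.0242, 0.2098]
eef_rot: [0.994, -0.106, 0.003, -0.0]
ft_force: [-0.1, -0.0, 0.3]
width: 0.039
[ 0.39867764  0.05568013 -0.5574428   1.84500015  0.03233517  1.2444121
 -1.95206967]
```

View pics/w4.png

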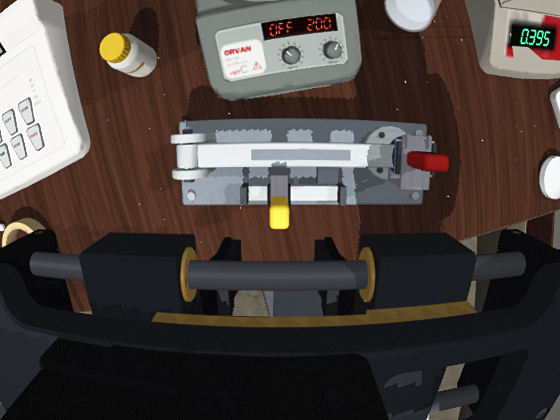

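View pics/s4.png

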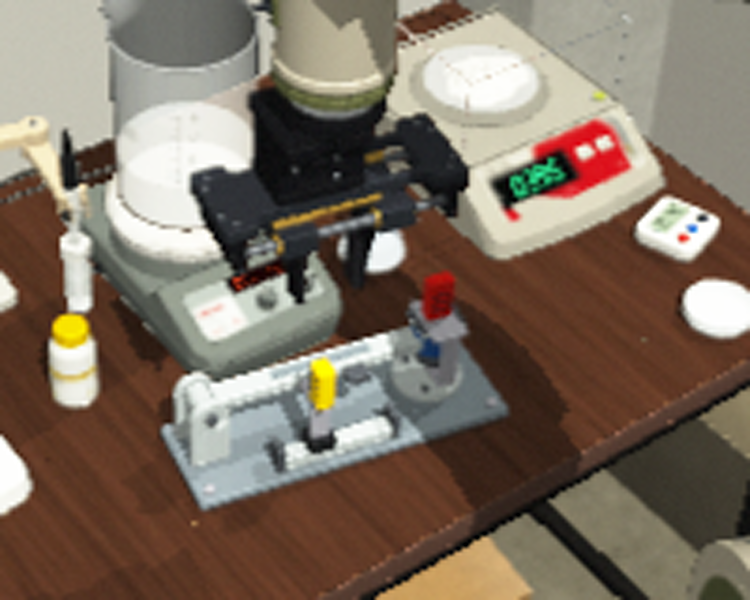

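```bash
python3 - <<'E'
from h import *
from bench import r
w=r.camera('wrist');w['fish']=1
for n,u,z in [('yellow edge',(279.5,228.5),.115),('paddle edge',(448,162.5),.126)]:
    t=least_squares(lambda v:proj(w,np.array([v[0],v[1],z]))-u,[.46,-.01]);print(n,t.x)
for n in ['scene','side']:
    p=r.camera(n);print(n,proj(p,np.array([.497,-.108,.107])),proj(p,np.array([.497,-.108,.126])),[(d['rect'],round(d['score'],2)) for d in r.search_frame(p,'latch_grip')[:1]])
    import cv2;f=p['frame'][:,:,::-1];c=proj(p,np.array([.497,-.108,.107])).astype(int);cv2.imwrite(f'pics/{n}5.png',cv2.resize(f[c[1]-30:c[1]+30,c[0]-30:c[0]+30],(600,600),interpolation=cv2.INTER_CUBIC));print(c)
E
python3 -m jog '[[0,0,0,0,0,0.15,-0.1]]'
python3 -c "
from bench import r;print(r.read_state()['joint_positions'])"
```

```text
yellow edge [0.467041   0.02280721]
paddle edge [ 0.49394112 -0.11777498]
scene [335.62677359 207.47533427] [336.06402857 202.8821554 ] [([331.9, 203.9, 341.9, 231.3], 0.68)]
[335 207]
side [291.71041394 152.89998459] [291.9214949  149.94202051] [([287.3, 151.1, 298.5, 157.0], 0.42)]
[291 152]
time: 9.45
ee_pos: [0.4768, 0.0239, 0.206]
eef_rot: [0.983, -0.182, -0.001, 0.0]
ft_force: [0.5, -0.1, 0.2]
width: 0.0391
[ 0.39370736  0.05934216 -0.55230244  1.84953516  0.03258238  1.24265743
 -2.104944  ]
```

View pics/scene5.png

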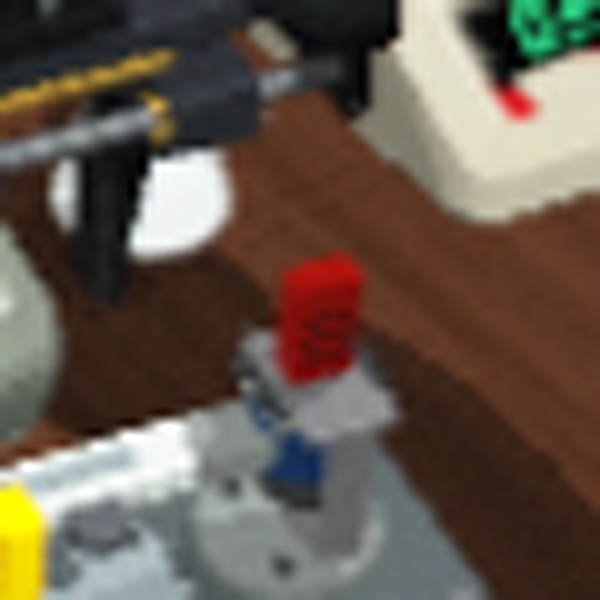

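View pics/side5.png

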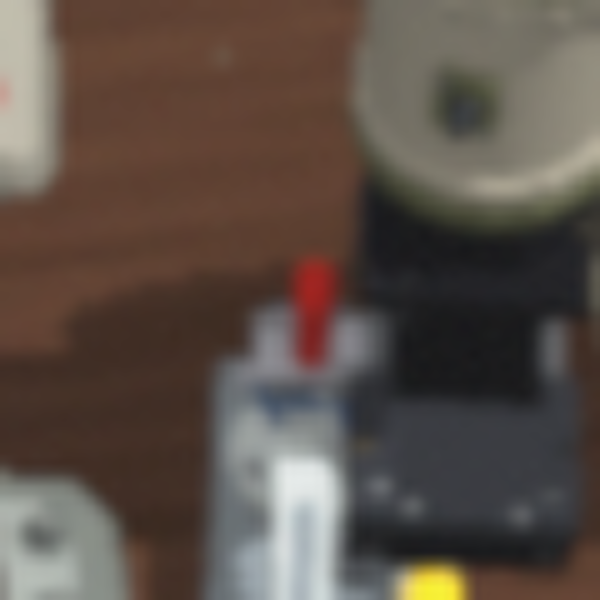

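Estimates agree on the paddle at about (0.4945, -0.1085). Next: turn back the way joint 7 has room, move above it and check.

```bash
python3 -m jog '[[0,0,0,0,0,-0.173,0],[0,0,0,0,0,-0.173,0],[0,0,0,0,0,-0.173,0],[0,0,0,0,0,-0.173,0],[0,0,0,0,0,-0.173,0],[0,0,0,0,0,-0.173,0],[0,0,0,0,0,-0.173,0],[0,0,0,0,0,-0.173,0],[0,0,0,0,0,-0.173,0],[0,0,0,0,0,-0.173,0],[-4,1.5,0,0,0,0,0],[-4,1.5,1,0,0,0,0],[-4,1.5,1.5,0,0,0,0],[-0.6,0,1.5,0,0,0,0],[0,0,0,0,0,0,0],[0,0,0,0,0,0,0]]'
python3 - <<'E'
from h import *
from bench import r
import cv2
s=r.read_state();m=R.from_quat(s['eef_rot']).as_matrix();print(s['ee_pos'],np.rad2deg(np.arctan2(m[1,0],m[0,0])),s['joint_positions'])
w=r.camera('wrist');cv2.imwrite('pics/w6.png',w['frame'][:,:,::-1])
for t in ['latch_grip','lock_grip']: print(t,[(d['rect'],round(d['score'],2)) for d in r.search_frame(w,t)[:1]])
for n in ['scene','side']:
    p=r.camera(n);f=p['frame'][:,:,::-1];c=proj(p,np.array([.497,-.108,.107])).astype(int);cv2.imwrite(f'pics/{n}6.png',cv2.resize(f[c[1]-40:c[1]+40,c[0]-40:c[0]+40],(600,600),interpolation=cv2.INTER_CUBIC))
E
```

```text
time: 11.45
ee_pos: [0.4958, -0.1072, 0.167]
eef_rot: [0.775, 0.632, 0.0, 0.0]
ft_force: [0.4, -0.8, 1.0]
width: 0.0439
[ 0.49584769 -0.10717485  0.16700089] 78.42205685760726 [ 0.57814351  0.15899894 -0.49272148  1.8331447   0.08114579  1.16885822
 -0.14315113]
latch_grip [([237.8, 193.5, 308.2, 257.2], 0.86)]
lock_grip [([195.0, 31.5, 257.1, 81.1], 0.78)]
```

View pics/w6.png

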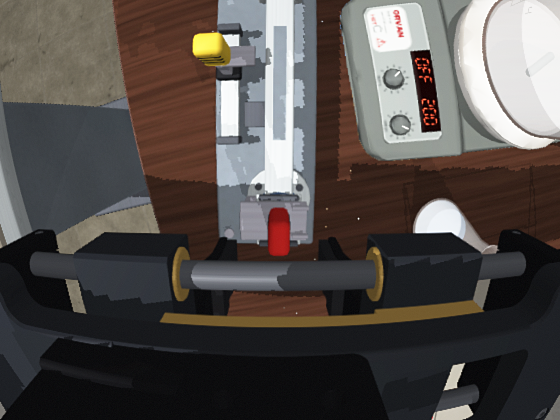

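View pics/scene6.png

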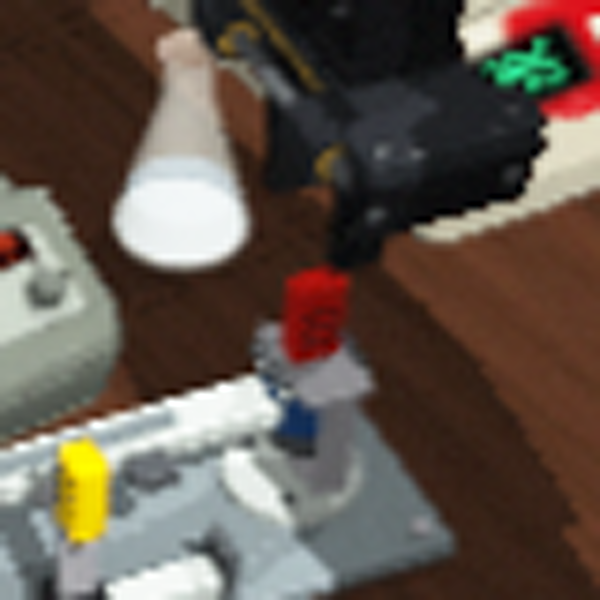

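View pics/side6.png

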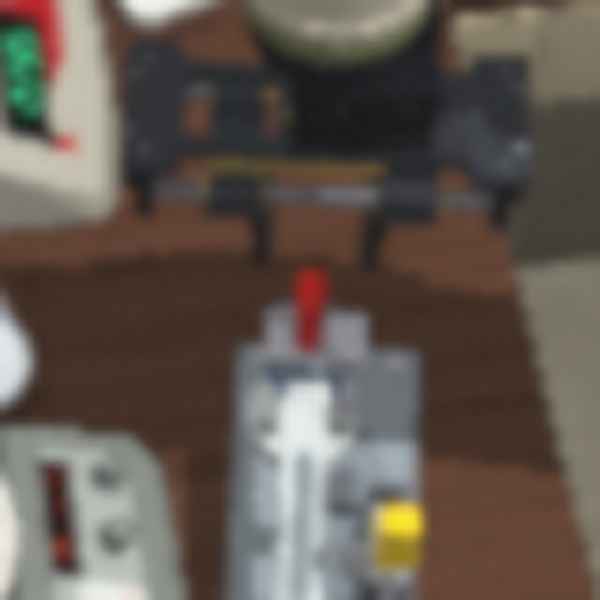

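```bash
python3 - <<'E'
from h import *
from bench import r
w=r.camera('wrist');w['fish']=1
for u,z in [((279.5,255.5),.126)]:
    t=least_squares(lambda v:proj(w,np.array([v[0],v[1],z]))-u,[.46,-.01]);print(t.x, t.x+.012*np.array([.208,.978]))
X=np.array(r.read_state()['ee_pos']);
for n in ['scene','side']:
    p=r.camera(n);X[2]=.126;print(n,proj(p,X))
E
```

```text
[ 0.49447594 -0.120687  ] [ 0.49697194 -0.108951  ]
scene [336.37240929 203.06537213]
side [292.22327177 149.84889191]
```

```bash
python3 -m jog '[[-0.2,0,2,0,0,0,0],[0,0,2,0,0,0,0],[0,0,1.5,0,0,0,0],[0,0,1,0,0,0,0],[0,0,0,0,0,0,0],[0,0,0,0,0,0,-0.5],[0,0,0,0,0,0,-1],[0,0,0,0,0,0,-1],[0,0,0,0,0,0,-1],[0,0,0,0,0,0,-1]]' 30
python3 - <<'E'
from h import *
from bench import r
import cv2
for n in ['scene','side']:
    p=r.camera(n);f=p['frame'][:,:,::-1];c=proj(p,np.array([.497,-.108,.107])).astype(int);cv2.imwrite(f'pics/{n}7.png',cv2.resize(f[c[1]-40:c[1]+40,c[0]-40:c[0]+40],(400,400),interpolation=cv2.INTER_CUBIC))
E
```

```text
time: 13.1
ee_pos: [0.4958, -0.1108, 0.1018]
eef_rot: [0.776, 0.631, 0.0, 0.001]
ft_force: [3.5, -0.8, -0.9]
width: 0.014
```

View pics/scene7.png

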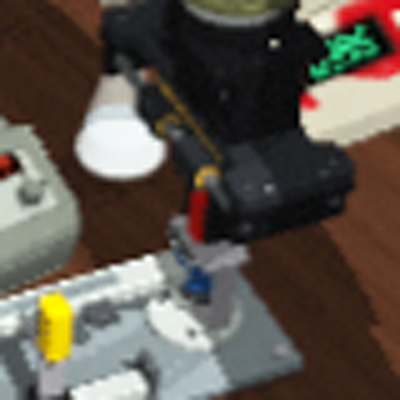

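View pics/side7.png

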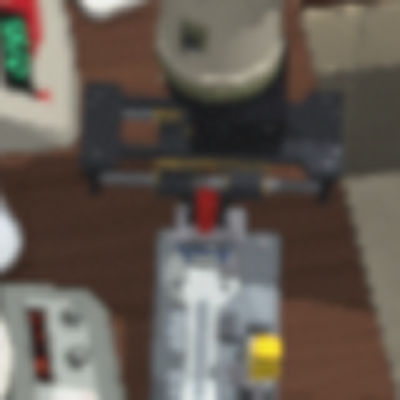

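The 14.0 mm reading matches the paddle thickness. Now I'll pull the latch along tool -y.

```bash
python3 -m jog '[[0,-0.3,0,0,0,0,-1],[0,-0.3,0,0,0,0,-1],[0,-0.3,0,0,0,0,-1],[0,-0.2,0,0,0,0,-1],[0,0,0,0,0,0,-1]]'; python3 -m jog '[[0,-0.2,0,0,0,0,-1],[0,0,0,0,0,0,-1]]'; python3 -m jog '[[0,-0.2,0,0,0,0,-1],[0,0,0,0,0,0,-1],[0,0,0,0,0,0,-1]]'
```

```text
time: 13.82
ee_pos: [0.4852, -0.1084, 0.102]
eef_rot: [0.775, 0.631, 0.001, 0.001]
ft_force: [7.8, -0.6, -2.1]
width: 0.0144
time: 14.08
ee_pos: [0.4834, -0.1081, 0.102]
eef_rot: [0.775, 0.631, 0.001, 0.001]
ft_force: [8.3, -1.6, -1.9]
width: 0.014
time: 14.45
ee_pos: [0.482, -0.1077, 0.1022]
eef_rot: [0.775, 0.631, 0.001, 0.001]
ft_force: [10.1, -2.2, -1.8]
width: 0.0139
```

```bash
python3 -m jog '[[0,-0.15,0,0,0,0,-1],[0,0,0,0,0,0,-1],[0.06,0,-0.33,0,-0.0155,0,-1],[0.07,0,-0.33,0,-0.0155,0,-1],[0.06,0,-0.33,0,-0.0155,0,-1],[0.07,0,-0.33,0,-0.0155,0,-1],[0,0,0,0,0,0,-1]]'
python3 - <<'E'
from h import *
from bench import r
import cv2
for n in ['scene']:
    p=r.camera(n);f=p['frame'][:,:,::-1];c=[320,210];cv2.imwrite(f'pics/{n}8.png',cv2.resize(f[c[1]-60:c[1]+60,c[0]-60:c[0]+60],(600,600),interpolation=cv2.INTER_CUBIC))
E
```

```text
time: 15.32
ee_pos: [0.4824, -0.1048, 0.1162]
eef_rot: [0.775, 0.631, -0.022, 0.022]
ft_force: [14.1, -4.5, -2.6]
width: 0.0139
```

View pics/scene8.png

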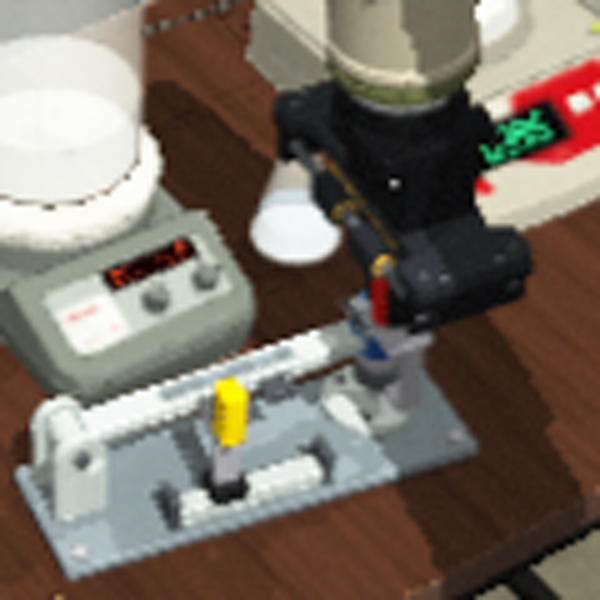

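The link is off the ball and rising with no jam force. Continuing the arc.

```bash
python3 -m jog '[[0.13,0,-0.65,0,-0.031,0,-1],[0.13,0,-0.65,0,-0.031,0,-1],[0.13,0,-0.65,0,-0.031,0,-1],[0.13,0,-0.65,0,-0.031,0,-1],[0.13,0,-0.65,0,-0.031,0,-1],[0.13,0,-0.65,0,-0.031,0,-1],[0,0,0,0,0,0,-1],[0,0,0,0,0,0,-1],[0,0,0,0,0,0,-1],[0,0,0,0,0,0,-1]]'
python3 - <<'E'
from h import *
from bench import r
import cv2
s0=r.read_state()['ee_pos']
for n in ['scene','side','wrist']:
    p=r.camera(n);f=p['frame'][:,:,::-1]
    c=[320,210] if n=='scene' else [292,180];
    cv2.imwrite(f'pics/{n}9.png',f if n=='wrist' else cv2.resize(f[c[1]-60:c[1]+60,c[0]-60:c[0]+60],(600,600),interpolation=cv2.INTER_CUBIC))
s=r.read_state();print(s['ee_pos']-np.array(s0),max(map(abs,s['joint_vel'])),s['width'],s['time'])
E
```

```text
time: 16.62
ee_pos: [0.4851, -0.092, 0.1534]
eef_rot: [0.769, 0.627, -0.093, 0.081]
ft_force: [14.7, -2.7, -1.8]
width: 0.0137
[ 1.59394371e-05 -2.17442201e-06  3.02652787e-05] 0.0017891348514606574 0.013483475480207155 16.775
```

View pics/scene9.png

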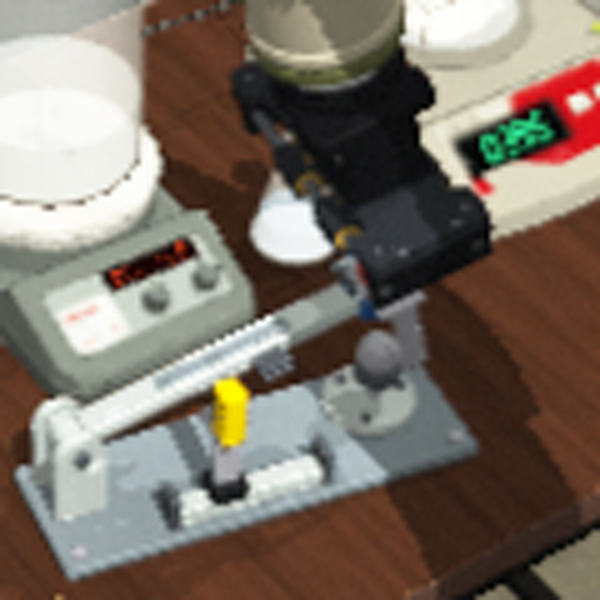

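View pics/wrist9.png

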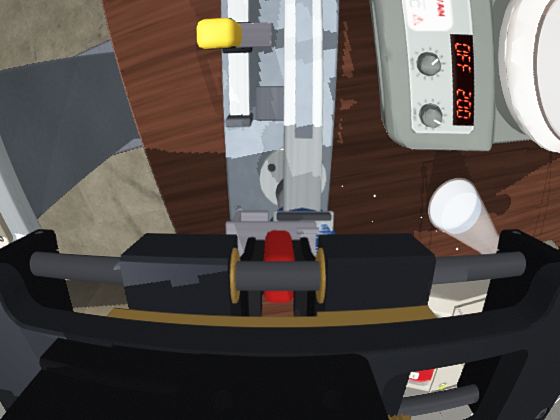

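The ball is exposed, the link is up and the red paddle is between the pads. I'll check that it stays still for a moment before handing in.

```bash
python3 -m jog '[[0,0,0,0,0,0,-1],[0,0,0,0,0,0,-1],[0,0,0,0,0,0,-1],[0,0,0,0,0,0,-1],[0,0,0,0,0,0,-1],[0,0,0,0,0,0,-1],[0,0,0,0,0,0,-1],[0,0,0,0,0,0,-1]]'
python3 - <<'E'
from bench import r
import cv2,numpy as np
f=r.camera('scene')['frame'][:,:,::-1][150:270,260:380]
g=cv2.resize(f,(600,600),interpolation=cv2.INTER_CUBIC);a=cv2.imread('pics/scene9.png')
print(np.abs(g.astype(int)-a).max(),np.abs(g.astype(int)-a).mean())
E
```

```text
time: 17.77
ee_pos: [0.485, -0.092, 0.1534]
eef_rot: [0.769, 0.627, -0.093, 0.081]
ft_force: [16.2, -3.3, -1.1]
width: 0.0138
13 1.0594092592592592
```

```bash
python3 -c "
from bench import r;print(r.close_job())"
```

```text
the job is handed in; nothing more can be done
None
```

The link is uncoupled and the ball is exposed. I handed the job in at about 18 s with the gripper still holding the red latch paddle; no verdict was reported.

- **Lock:** I slid it about 42 mm until the force rose to about 20 N with no further motion, which I took as the end stop. The camera gave about 41 mm of travel, a little less than the arm's 42.4 mm. I put the difference down to image scale and went by the force and arm travel. The lock showed no movement after I released it.
- **Latch:** I pulled it about 14 mm and the pull reached about 10 N, so it was at or very near its stop before lifting.
- **Lift:** I raised the link about its hinge in step with the gripper. From the tool's motion, I estimate the socket is about 52 mm from its seat.
- **Last checks:** Over the final second the tool moved by 0.1 mm or less and the pictures before and after matched. The gripper opening was 13.8 mm on the 14 mm paddle, at 30 N grip. The loose things in view looked undisturbed. I did not measure their positions.

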